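Put three power boards back into their own kit trays

TASK

The three power boards lie in each other's trays: put each one into the tray whose liner has the colour of its transformer, flat and near the middle, using the spare dark grey tray to park a board on the way and leaving that tray empty again. Set the boards down gently rather than dropping them, never lay one on the bench, and do not disturb the solder reel, the flux jar or the fan.

Things in the scene. Friction and masses are not known exactly. Their poses are not given: they have to be found in the camera images.
- board_red: Loose circuit board, green, 60 x 46 mm (x, y) on 3 mm feet; in its centre a transformer block in red tape, 34 mm (x) by 28 mm (y), top 42 mm above the feet's underside. Grip its +y and -y faces, free from 15 mm above that underside; low parts (to 18 mm) at the x ends. 0.12 kg. Origin: centre of the feet's underside, z up. Starts flat in a wrong tray, turned up to 40 degrees from it.
- board_blue: Loose circuit board, green, 60 x 46 mm (x, y) on 3 mm feet; in its centre a transformer block in blue tape, 34 mm (x) by 28 mm (y), top 42 mm above the feet's underside. Grip its +y and -y faces, free from 15 mm above that underside; low parts (to 18 mm) at the x ends. 0.12 kg. Origin: centre of the feet's underside, z up. Starts flat in a wrong tray, turned up to 40 degrees from it.
- board_yellow: Loose circuit board, green, 60 x 46 mm (x, y) on 3 mm feet; in its centre a transformer block in yellow tape, 34 mm (x) by 28 mm (y), top 42 mm above the feet's underside. Grip its +y and -y faces, free from 15 mm above that underside; low parts (to 18 mm) at the x ends. 0.12 kg. Origin: centre of the feet's underside, z up. Starts flat in a wrong tray, turned up to 40 degrees from it.
- tray_red: Square cream plastic tray, its whole floor lined red (seen around what lies in it); home of the board with the red transformer, at the start it holds another colour's board. 110 x 110 mm outside, walls 4 mm thick, 18 mm high over the bench; floor 8 mm above the bench. Fixed to the bench. Origin: centre of its underside, at bench level; x, y along its sides, z up.
- tray_blue: Square cream plastic tray, its whole floor lined blue (seen around what lies in it); home of the board with the blue transformer, at the start it holds another colour's board. 110 x 110 mm outside, walls 4 mm thick, 18 mm high over the bench; floor 8 mm above the bench. Fixed to the bench. Origin: centre of its underside, at bench level; x, y along its sides, z up.
- tray_yellow: Square cream plastic tray, its whole floor lined yellow (seen around what lies in it); home of the board with the yellow transformer, at the start it holds another colour's board. 110 x 110 mm outside, walls 4 mm thick, 18 mm high over the bench; floor 8 mm above the bench. Fixed to the bench. Origin: centre of its underside, at bench level; x, y along its sides, z up.
- tray_spare: Square cream plastic tray, its whole floor lined dark grey, nearly black (seen around what lies in it); the spare tray, empty at the start. 110 x 110 mm outside, walls 4 mm thick, 18 mm high over the bench; floor 8 mm above the bench. Fixed to the bench. Origin: centre of its underside, at bench level; x, y along its sides, z up.
- reel: Bystander: loose reel of bright solder wire standing on end among the trays, grey flanges 54 mm across, 52 mm high. Origin: centre of its underside, z up.
- jar: Bystander: loose amber glass flux jar with a white cap, 44 mm across, 55 mm high, standing beyond the trays. Origin: centre of its underside, z up.
- fan: Bystander: loose black square cooling fan standing on edge, 25 x 60 mm and 60 mm high, beyond the trays on the left. Origin: centre of its underside, z up.
There are look-alikes about, which are no part of the job. What is shaped like the board_blue but pink is not meant. What is shaped like the board_red but purple is not meant.

How it is judged:
By the outcome, as a careful person would: the job done as asked, in the order asked, and still so for the second after the job is handed in, with the robot touching nothing.
It also fails if it takes over 96 s, if anything falls off the work surface, if the arm or the gripper's body presses on something with over 40 N, if the wrist force passes 120 N, or if a joint passes its speed limit or range.

ROBOT

A 6-joint arm with a two-finger parallel gripper is mounted at the origin on the work surface. World frame = base frame: x ahead of the robot, y to its left, z up, the work surface at z = 0. Lengths are in m, angles in rad, forces in N, time in s.
With the tool pointing down it reaches from about 0.225 to 0.875 m from the base axis. Payload 3.4 kg.
Tool frame: the origin (TCP) lies at the centre of the arm's flange, where the gripper is bolted on; the fingertips stand manip.tcp_to_tips ahead of it and the grasp point (between the pads) lies 155 mm ahead of it (manip.tcp_to_tips is the distance from the TCP to the fingertips, in m); z points along the fingers, y is the line along which they close (so a half turn about z gives the same grasp; the last joint's range is limited). The gripper opens to 85 mm and grips with 20 to 120 N. Pads are 22 mm wide; open, the fingers measure 114 mm over their backs; the gripper's body (76 mm by 85 mm) begins 54 mm behind the grasp point. The pads swing forward as they close: fully open they stand 13 mm farther back than shut.
Start: joints at [-1.4, 0.276, 1.505, -0, 1.361, -0.121], TCP at [0.165, -0.551, 0.405] pointing down, gripper open.
Joint ranges: [-2.89, 2.89], [-0.75, 2.08], [0.22, 2.7], [-1.18, 4.32], [0.11, 2.71], [-2.7, 2.7]. Speed limits (rad/s): [2.57, 2.57, 3.14, 3.14, 3.14, 3.14].

INTERFACE

Orientations are given as a unit quaternion [w, x, y, z].
In Python, from rig import sensors, imaging, manip gives the robot as it stands. The module is installed in compiled form; this text tells all that it offers.
- The arm moves only by the tool jog_arm, never from a script. Its argument "plan" is a list of rows, each an object of numbers: "dx", "dy", "dz": the shift along the tool's x, y, z in mm; "ax", "ay", "az": the turn, a rotation vector about the tool's x, y, z in units of 6 degrees (1.0 is 6 degrees); "grip": the closure, from 0 (fully open) to 1 (shut). A call has 1 to 20 rows; each row shifts and turns the commanded pose from where the row before left it, along the tool's axes as they then stand; what a row does not reach is not made up. A row lasts 1/12 s, in which the tool goes at most 41.7 mm and 7.16 degrees, less where a joint would pass 70% of its speed; a pose out of reach is approached as far as the arm can. A call is refused whole if a number of a shift passes 41.7 or a number of a turn 1, either way. A call with a gripper value outside its range is refused whole. The fingers move at their own pace and stop on an object; "grip_force" is the grip in N (left out, the last holds). Time passes only in rows, so rows that do not move let the fingers close. It gives the time, the measured TCP pose, the force, the opening and the grip force at its end, in the units of the state.
- sensors.get_state(): the state, without advancing time (a new reading comes with each control period).
- imaging.get_image(name): name is "scene" or "top" or "wrist"; returns a dict with "image" (400x640x3 uint8, red, green, blue), "K" (3x3 intrinsics, pixels), "k1" (the pictures are not rectified: a ray, as slopes to the right and down, at radius r is drawn at 1 + k1 r^2 times it, then the intrinsics apply), "extrinsics" (4x4, takes a point from world to camera coordinates). Camera axes: x right, y up, looking along -z (the intrinsics and any distortion apply to the point x, -y, -z); pixel columns grow to the right and rows downward; lengths in m; the calibration is good to about 2 mm. A picture is of the moment at which its call begins. There is no depth.
- manip.sign_off(): hands the job in; it is judged then, once.
The state is a dict: "clock": time; "qpos": joint angles; "qd": joint speeds; "effort": joint torques, N m; "position": TCP position; "ee_rot": TCP orientation; "contact_force": force on the tool from outside, world axes, zero at the start; "moment": the same for the moment, N m; "width": finger opening in m; "gripper_force": force on a finger pad.
Only numpy, scipy, OpenCV 4.12 (cv2) and the standard library are available. Lean on these libraries where they do the work, as an engineer would, in place of code of your own. Each camera call takes 0.05 s, during which the arm holds its last target. There are 200 camera calls.

## Working session

There is one attempt and no reset: what is moved stays moved. The work goes in short steps, Python scripts to look and compute and a tool call to move; the robot and the scene stay as the last step left them, time stands still between calls to the robot, and variables do not carry over. Pictures are saved under pics/ and viewed, at most 14 in all, crops included, and the job is handed in when it is done.

Besides the shell and the picture viewer there is one more tool, called by a JSON object that holds its "method" and its "body". jog_arm: Moves the arm, as the interface text tells. Its arguments: {"type":"object","properties":{"plan":{"type":"array"},"grip_force":{"type":"number"}},"required":["plan"]}

```bash
mkdir -p pics; cat > h.py <<'E'
import numpy as np, cv2
from rig import sensors, imaging, manip
def cap(n,f=None):
    d=imaging.get_image(n)
    if f: cv2.imwrite('pics/'+f,d['image'][:,:,::-1])
    return d
def ray(d,px):
    K=d['K'];k=d['k1'];p=np.array([(px[0]-K[0,2])/K[0,0],(px[1]-K[1,2])/K[1,1]])
    u=p.copy()
    for _ in range(20): u=p/(1+k*(u@u))
    E=d['extrinsics'];R=E[:3,:3];c=-R.T@E[:3,3]
    return c,R.T@np.array([u[0],-u[1],-1])
def at(d,px,z):
    c,r=ray(d,px); return (c+r*(z-c[2])/r[2])
def proj(d,P):
    E=d['extrinsics'];q=E[:3,:3]@np.array(P)+E[:3,3];u=np.array([q[0],-q[1]])/-q[2]
    u=u*(1+d['k1']*(u@u));return d['K'][[0,1],[0,1]]*u+d['K'][:2,2]
E
python3 - <<'E'
from h import *
d=cap('top','top1.png');e=cap('scene','scene1.png')
print(manip.tcp_to_tips,d['K'],d['k1'],d['extrinsics']);s=sensors.get_state();print(s)
E
```

```text
0.1734 [[446.95162243   0.         323.80338687]
 [  0.         446.95162243 198.57371867]
 [  0.           0.           1.        ]] -0.11234598045143851 [[ 0.00850294 -0.99995575  0.00402415  0.07990324]
 [ 0.99322369  0.00891202  0.1158761  -0.56940186]
 [-0.11590684  0.00301159  0.99325552 -1.114808  ]
 [ 0.          0.          0.          1.        ]]
{'clock': 0.1, 'qpos': array([-1.40002808e+00,  2.76537308e-01,  1.50601199e+00,  2.45419513e-05,
        1.36069831e+00, -1.20999862e-01]), 'qd': array([ 0.00186558, -0.00074976, -0.00309502, -0.00051557, -0.00167659,
        0.00050127]), 'effort': array([ 1.09885212e-03, -4.17701948e+01, -2.46404511e+01, -1.20825789e-04,
        5.76004823e-03,  1.40535971e-05]), 'position': array([ 0.1653639 , -0.55051375,  0.40392063]), 'ee_rot': array([-8.27518984e-04,  9.89377815e-01,  1.45364560e-01, -8.59365654e-06]), 'contact_force': array([ 0.61110787,  0.34461251, -0.48888824]), 'moment': array([0.01944971, 0.0417472 , 0.01641345]), 'gripper_force': 0.0, 'width': 0.08529757611722959}
```

View pics/top1.png

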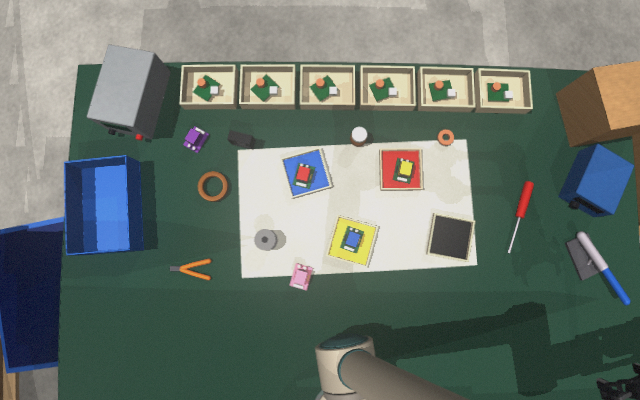

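View pics/scene1.png

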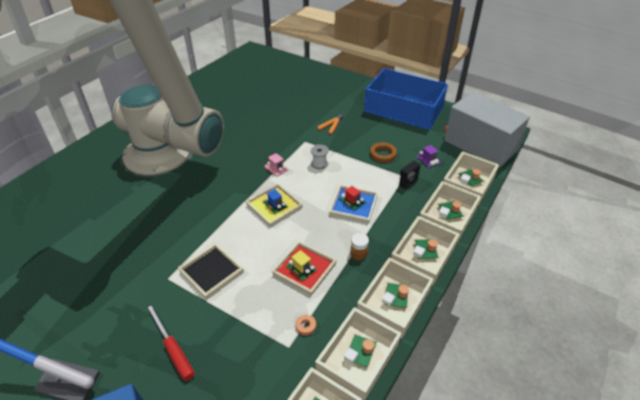

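Top image: the board with the red transformer (306,174) is in the blue tray, yellow (403,170) in the red tray, and blue (353,240) in the yellow tray. The spare tray is at (451,237). Look-alikes are pink (301,276) and purple (195,138), both outside the trays; the three in the trays match the colours described. One enlarged crop to confirm, with measurement.

```bash
cat >> h.py <<'E'
def hsv(d): return cv2.cvtColor(d['image'],cv2.COLOR_RGB2HSV)
def rng(h,c):
    H,S,V=[h[...,i].astype(int) for i in range(3)]
    m={'red':((H<8)|(H>172)),'blue':(H>100)&(H<128),'yellow':(H>24)&(H<35)}[c]
    return (m&(S>130)&(V>60)).astype(np.uint8)
def rect(pts):
    (x,y),(w,h),a=cv2.minAreaRect(np.float32(pts)*1000)
    if w<h: w,h,a=h,w,a+90
    a=(a+90)%180-90
    return np.round([x/1000,y/1000],4),round(w,1),round(h,1),round(a,1)
E
python3 - <<'E'
from h import *
d=cap('top');im=d['image']
cv2.imwrite('pics/crop.png',cv2.resize(im[125:300,230:490],None,fx=3,fy=3,interpolation=cv2.INTER_CUBIC)[:,:,::-1])
h=hsv(d)
C={'red':(403,170),'blue':(306,174),'yellow':(353,240)}
for c,(x,y) in C.items():
    w=np.zeros(im.shape[:2],np.uint8);w[y-32:y+32,x-32:x+32]=1
    for b in C:
        m=rng(h,b)*w
        n,l,st,_=cv2.connectedComponentsWithStats(m)
        i=1+np.argmax(st[1:,4]) if n>1 else 0
        if n<2 or st[i,4]<40: continue
        m=(l==i) if b!=c else m
        z=.008 if b==c else .05
        p=[at(d,(u,v),z)[:2] for v,u in np.argwhere(m)]
        print('tray' if b==c else 'board','in '+c,b,m.sum(),rect(p))
g=((im.max(2)<65)*1).astype(np.uint8);g[:205]=0;g[270:]=0;g[:,:422]=0;g[:,480:]=0
n,l,st,_=cv2.connectedComponentsWithStats(g);i=1+np.argmax(st[1:,4])
print('spare',rect([at(d,(u,v),.008)[:2] for v,u in np.argwhere(l==i)]))
for n,p,z in(('reel',(265,239),.05),('jar',(360,135),.055),('fan',(240,139),.06)):print(n,at(d,p,z))
E
```

```text
tray in red red 933 (array([ 0.6527, -0.1187]), 97.8, 97.3, -89.2)
board in red yellow 137 (array([ 0.6481, -0.124 ]), 33.7, 27.4, -13.5)
board in blue red 142 (array([0.6313, 0.1386]), 32.8, 28.1, -14.8)
tray in blue blue 873 (array([0.6407, 0.1336]), 97.4, 96.4, 16.6)
board in yellow blue 132 (array([0.4656, 0.0126]), 31.7, 25.8, -20.4)
tray in yellow yellow 958 (array([0.4616, 0.0111]), 97.9, 97.6, -15.4)
spare (array([ 0.4437, -0.2867]), 59.2, 24.3, -33.9)
reel [0.46325642 0.23158757 0.05      ]
jar [ 0.73139812 -0.00666458  0.055     ]
fan [0.71715275 0.30081503 0.06      ]
```

View pics/crop.png

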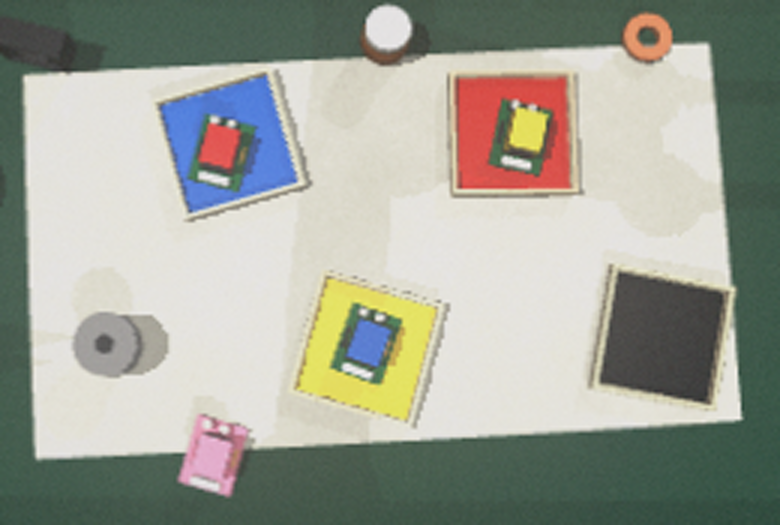

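The crop confirms all three boards. Crop pixels: red (219,146), yellow (527,130), blue (370,343). Spare tray corners are (612,268), (732,288), (716,406) and (592,388). Order: yellow→spare, red→red, blue→blue, yellow→yellow.

```bash
cat > go.py <<'E'
import sys
from h import *
from scipy.spatial.transform import Rotation as Ro
s=sensors.get_state();q=s['ee_rot'];R=Ro.from_quat(q[[1,2,3,0]]).as_matrix();p=s['position']
yaw=np.degrees(np.arctan2(R[1,0],R[0,0]))
x,y,z,t=map(float,sys.argv[1:5])
print('clock %.1f pos %s yaw %.1f tilt %.2f w %.4f'%(s['clock'],p.round(4),yaw,np.degrees(np.arccos(-R[2,2])),s['width']))
c,n=np.cos(np.radians(t)),np.sin(np.radians(t));v=(np.array([x,y,z])-p)*1000
print('az total %.2f; then dx %.1f dy %.1f dz %.1f'%((yaw-t)/6,v[0]*c+v[1]*n,v[0]*n-v[1]*c,-v[2]))
E
python3 - <<'E'
from h import *
d=cap('top')
P=np.array([at(d,(230+a/3,125+b/3),.018)[:2] for a,b in((612,268),(732,288),(716,406),(592,388))])
print(P,rect(P))
E
python3 go.py .648 -.124 .28 -13.5
```

```text
[[ 0.53156732 -0.20333916]
 [ 0.51470161 -0.30989449]
 [ 0.41212061 -0.29323972]
 [ 0.42761544 -0.18420962]] (array([ 0.4712, -0.2471]), 110.5, 105.7, 81.0)
clock 0.2 pos [ 0.1654 -0.5506  0.4042] yaw 16.7 tilt 0.06 w 0.0854
az total 5.04; then dx 369.7 dy -527.5 dz 124.2
```

{"method": "jog_arm", "body": {"plan": [{"az": 0.84}, {"az": 0.84}, {"az": 0.84}, {"az": 0.84}, {"az": 0.84}, {"az": 0.84}, {"dx": 18.5, "dy": -26.4, "dz": 6}, {"dx": 18.5, "dy": -26.4, "dz": 6}, {"dx": 18.5, "dy": -26.4, "dz": 6}, {"dx": 18.5, "dy": -26.4, "dz": 6}, {"dx": 18.5, "dy": -26.4, "dz": 6}, {"dx": 18.5, "dy": -26.4, "dz": 6}, {"dx": 18.5, "dy": -26.4, "dz": 6}, {"dx": 18.5, "dy": -26.4, "dz": 6}, {"dx": 18.5, "dy": -26.4, "dz": 6}, {"dx": 18.5, "dy": -26.4, "dz": 6}, {"dx": 18.5, "dy": -26.4, "dz": 6}, {"dx": 18.5, "dy": -26.4, "dz": 6}, {"dx": 18.5, "dy": -26.4, "dz": 6}, {"dx": 18.5, "dy": -26.4, "dz": 6}], "grip_force": 40}}

```text
$.plan[0]: bad value
```

```bash
python3 go.py .648 -.124 .28 -13.5
```

```text
clock 0.2 pos [ 0.1654 -0.5506  0.4042] yaw 16.7 tilt 0.06 w 0.0854
az total 5.04; then dx 369.7 dy -527.5 dz 124.2
```

{"method": "jog_arm", "body": {"plan": [{"dx": 0, "dy": 0, "dz": 0, "ax": 0, "ay": 0, "az": 0.84, "grip": 0}, {"dx": 0, "dy": 0, "dz": 0, "ax": 0, "ay": 0, "az": 0.84, "grip": 0}, {"dx": 0, "dy": 0, "dz": 0, "ax": 0, "ay": 0, "az": 0.84, "grip": 0}, {"dx": 0, "dy": 0, "dz": 0, "ax": 0, "ay": 0, "az": 0.84, "grip": 0}, {"dx": 0, "dy": 0, "dz": 0, "ax": 0, "ay": 0, "az": 0.84, "grip": 0}, {"dx": 0, "dy": 0, "dz": 0, "ax": 0, "ay": 0, "az": 0.84, "grip": 0}, {"dx": 18.5, "dy": -26.4, "dz": 6, "ax": 0, "ay": 0, "az": 0, "grip": 0}, {"dx": 18.5, "dy": -26.4, "dz": 6, "ax": 0, "ay": 0, "az": 0, "grip": 0}, {"dx": 18.5, "dy": -26.4, "dz": 6, "ax": 0, "ay": 0, "az": 0, "grip": 0}, {"dx": 18.5, "dy": -26.4, "dz": 6, "ax": 0, "ay": 0, "az": 0, "grip": 0}, {"dx": 18.5, "dy": -26.4, "dz": 6, "ax": 0, "ay": 0, "az": 0, "grip": 0}, {"dx": 18.5, "dy": -26.4, "dz": 6, "ax": 0, "ay": 0, "az": 0, "grip": 0}, {"dx": 18.5, "dy": -26.4, "dz": 6, "ax": 0, "ay": 0, "az": 0, "grip": 0}, {"dx": 18.5, "dy": -26.4, "dz": 6, "ax": 0, "ay": 0, "az": 0, "grip": 0}, {"dx": 18.5, "dy": -26.4, "dz": 6, "ax": 0, "ay": 0, "az": 0, "grip": 0}, {"dx": 18.5, "dy": -26.4, "dz": 6, "ax": 0, "ay": 0, "az": 0, "grip": 0}, {"dx": 18.5, "dy": -26.4, "dz": 6, "ax": 0, "ay": 0, "az": 0, "grip": 0}, {"dx": 18.5, "dy": -26.4, "dz": 6, "ax": 0, "ay": 0, "az": 0, "grip": 0}, {"dx": 18.5, "dy": -26.4, "dz": 6, "ax": 0, "ay": 0, "az": 0, "grip": 0}, {"dx": 18.5, "dy": -26.4, "dz": 6, "ax": 0, "ay": 0, "az": 0, "grip": 0}], "grip_force": 40}}

```text
clock: 1.87
position: [0.5046, -0.2506, 0.3203]
ee_rot: [0.0, 0.993, -0.118, -0.0]
contact_force: [-0.5, -0.3, 0.7]
width: 0.0855
gripper_force: 0.0
```

```bash
python3 go.py .648 -.124 .28 -13.5
```

```text
clock 1.9 pos [ 0.5046 -0.2506  0.3203] yaw -13.5 tilt 0.01 w 0.0855
az total -0.00; then dx 109.9 dy -156.6 dz 40.3
```

{"method": "jog_arm", "body": {"plan": [{"dx": 18.3, "dy": -26.1, "dz": 6.7, "ax": 0, "ay": 0, "az": 0, "grip": 0}, {"dx": 18.3, "dy": -26.1, "dz": 6.7, "ax": 0, "ay": 0, "az": 0, "grip": 0}, {"dx": 18.3, "dy": -26.1, "dz": 6.7, "ax": 0, "ay": 0, "az": 0, "grip": 0}, {"dx": 18.3, "dy": -26.1, "dz": 6.7, "ax": 0, "ay": 0, "az": 0, "grip": 0}, {"dx": 18.3, "dy": -26.1, "dz": 6.7, "ax": 0, "ay": 0, "az": 0, "grip": 0}, {"dx": 18.3, "dy": -26.1, "dz": 6.7, "ax": 0, "ay": 0, "az": 0, "grip": 0}, {"dx": 0, "dy": 0, "dz": 0, "ax": 0, "ay": 0, "az": 0, "grip": 0}, {"dx": 0, "dy": 0, "dz": 0, "ax": 0, "ay": 0, "az": 0, "grip": 0}]}}

```text
clock: 2.53
position: [0.6477, -0.124, 0.2793]
ee_rot: [-0.0, 0.993, -0.116, -0.001]
contact_force: [-0.8, -0.8, 0.4]
width: 0.0851
gripper_force: 0.0
```

```bash
python3 - <<'E'
from h import *
d=cap('wrist','w1.png');m=rng(hsv(d),'yellow')
n,l,st,_=cv2.connectedComponentsWithStats(m);i=1+np.argmax(st[1:,4])
print(st[i],rect([at(d,(u,v),.05)[:2] for v,u in np.argwhere(l==i)]))
E
python3 go.py .648 -.124 .2 -13.5
```

```text
[ 298  198   46   50 1486] (array([ 0.6467, -0.1238]), 32.9, 28.1, -12.2)
clock 2.6 pos [ 0.6469 -0.1249  0.2798] yaw -13.4 tilt 0.11 w 0.0853
az total 0.01; then dx 0.8 dy -1.2 dz 79.8
```

View pics/w1.png

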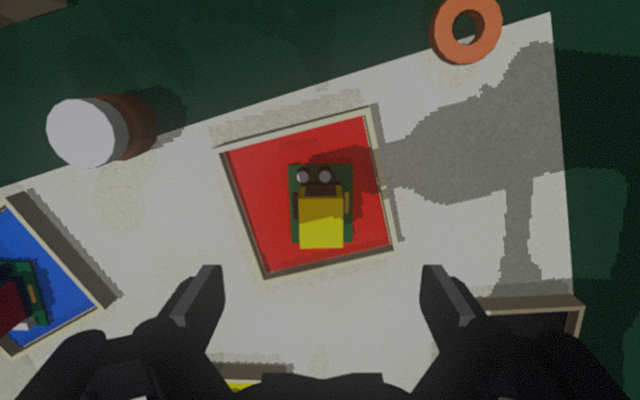

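The wrist view shows the yellow block at (321,222), between the fingers and aligned with them. The measurement agrees with the top view to 2 mm, so I descend and grip.

{"method": "jog_arm", "body": {"plan": [{"dx": 0, "dy": 0, "dz": 16, "ax": 0, "ay": 0, "az": 0, "grip": 0}, {"dx": 0, "dy": 0, "dz": 16, "ax": 0, "ay": 0, "az": 0, "grip": 0}, {"dx": 0, "dy": 0, "dz": 16, "ax": 0, "ay": 0, "az": 0, "grip": 0}, {"dx": 0, "dy": 0, "dz": 16, "ax": 0, "ay": 0, "az": 0, "grip": 0}, {"dx": 0, "dy": 0, "dz": 16, "ax": 0, "ay": 0, "az": 0, "grip": 0}, {"dx": 0, "dy": 0, "dz": 0, "ax": 0, "ay": 0, "az": 0, "grip": 0.3}, {"dx": 0, "dy": 0, "dz": 0, "ax": 0, "ay": 0, "az": 0, "grip": 0.5}, {"dx": 0, "dy": 0, "dz": 0, "ax": 0, "ay": 0, "az": 0, "grip": 0.6}, {"dx": 0, "dy": 0, "dz": 0, "ax": 0, "ay": 0, "az": 0, "grip": 0.7}, {"dx": 0, "dy": 0, "dz": 0, "ax": 0, "ay": 0, "az": 0, "grip": 1}, {"dx": 0, "dy": 0, "dz": 0, "ax": 0, "ay": 0, "az": 0, "grip": 1}, {"dx": 0, "dy": 0, "dz": 0, "ax": 0, "ay": 0, "az": 0, "grip": 1}, {"dx": 0, "dy": 0, "dz": 0, "ax": 0, "ay": 0, "az": 0, "grip": 1}], "grip_force": 40}}

```text
clock: 3.67
position: [0.6475, -0.1255, 0.2022]
ee_rot: [0.0, 0.993, -0.118, 0.001]
contact_force: [-0.1, -0.7, 5.9]
width: 0.0269
gripper_force: 41.4
```

```bash
python3 go.py .648 -.124 .28 -13.5
```

```text
clock 3.7 pos [ 0.6475 -0.1255  0.2022] yaw -13.5 tilt 0.16 w 0.0269
az total -0.00; then dx 0.1 dy -1.6 dz -77.8
```

{"method": "jog_arm", "body": {"plan": [{"dx": 0, "dy": 0, "dz": -8, "ax": 0, "ay": 0, "az": 0, "grip": 1}, {"dx": 0, "dy": 0, "dz": -16, "ax": 0, "ay": 0, "az": 0, "grip": 1}, {"dx": 0, "dy": 0, "dz": -16, "ax": 0, "ay": 0, "az": 0, "grip": 1}, {"dx": 0, "dy": 0, "dz": -16, "ax": 0, "ay": 0, "az": 0, "grip": 1}, {"dx": 0, "dy": 0, "dz": -16, "ax": 0, "ay": 0, "az": 0, "grip": 1}, {"dx": 0, "dy": 0, "dz": 0, "ax": 0, "ay": 0, "az": 0, "grip": 1}, {"dx": 0, "dy": 0, "dz": 0, "ax": 0, "ay": 0, "az": 0, "grip": 1}]}}

```text
clock: 4.25
position: [0.6471, -0.1253, 0.2734]
ee_rot: [0.0, 0.993, -0.118, 0.001]
contact_force: [-0.5, 0.5, -1.8]
width: 0.0272
gripper_force: 40.5
```

```bash
python3 go.py .4715 -.2475 .272 -9;python3 -c "
from h import *
print(sensors.get_state()['contact_force']);cap('wrist','w2.png')"
```

```text
clock 4.2 pos [ 0.6471 -0.1253  0.2734] yaw -13.5 tilt 0.11 w 0.0272
az total -0.75; then dx -154.4 dy 148.2 dz 1.4
[-0.52721541  0.45279009 -1.82102246]
```

View pics/w2.png

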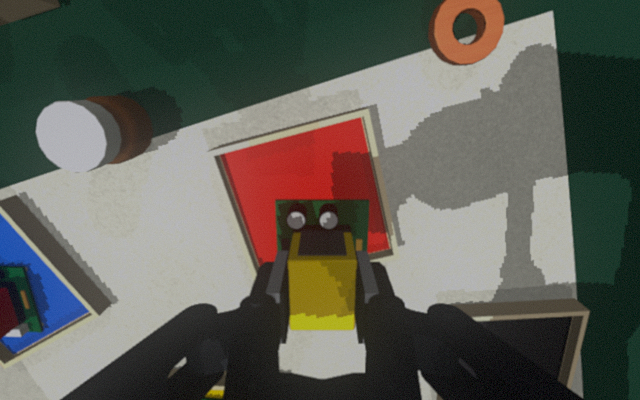

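The board is held level (block at (322,290)). On to the spare tray.

{"method": "jog_arm", "body": {"plan": [{"dx": 0, "dy": 0, "dz": 0, "ax": 0, "ay": 0, "az": -0.75, "grip": 1}, {"dx": -11, "dy": 10.6, "dz": 0, "ax": 0, "ay": 0, "az": 0, "grip": 1}, {"dx": -22, "dy": 21.2, "dz": 0, "ax": 0, "ay": 0, "az": 0, "grip": 1}, {"dx": -22, "dy": 21.2, "dz": 0, "ax": 0, "ay": 0, "az": 0, "grip": 1}, {"dx": -22, "dy": 21.2, "dz": 0, "ax": 0, "ay": 0, "az": 0, "grip": 1}, {"dx": -22, "dy": 21.2, "dz": 0, "ax": 0, "ay": 0, "az": 0, "grip": 1}, {"dx": -22, "dy": 21.2, "dz": 0, "ax": 0, "ay": 0, "az": 0, "grip": 1}, {"dx": -22, "dy": 21.2, "dz": 0, "ax": 0, "ay": 0, "az": 0, "grip": 1}, {"dx": -11, "dy": 10.6, "dz": 0, "ax": 0, "ay": 0, "az": 0, "grip": 1}, {"dx": 0, "dy": 0, "dz": 0, "ax": 0, "ay": 0, "az": 0, "grip": 1}, {"dx": 0, "dy": 0, "dz": 16, "ax": 0, "ay": 0, "az": 0, "grip": 1}, {"dx": 0, "dy": 0, "dz": 16, "ax": 0, "ay": 0, "az": 0, "grip": 1}, {"dx": 0, "dy": 0, "dz": 16, "ax": 0, "ay": 0, "az": 0, "grip": 1}, {"dx": 0, "dy": 0, "dz": 10, "ax": 0, "ay": 0, "az": 0, "grip": 1}, {"dx": 0, "dy": 0, "dz": 5, "ax": 0, "ay": 0, "az": 0, "grip": 1}, {"dx": 0, "dy": 0, "dz": 0, "ax": 0, "ay": 0, "az": 0, "grip": 1}, {"dx": 0, "dy": 0, "dz": 0, "ax": 0, "ay": 0, "az": 0, "grip": 1}]}}

```text
clock: 5.72
position: [0.4721, -0.2476, 0.2093]
ee_rot: [-0.0, 0.997, -0.078, -0.0]
contact_force: [-0.4, 0.0, -0.4]
width: 0.0273
gripper_force: 40.5
```

```bash
python3 go.py .4715 -.2475 .202 -9
```

```text
clock 5.7 pos [ 0.4721 -0.2476  0.2093] yaw -9.0 tilt 0.01 w 0.0273
az total -0.00; then dx -0.6 dy -0.0 dz 7.3
```

{"method": "jog_arm", "body": {"plan": [{"dx": 0, "dy": 0, "dz": 2, "ax": 0, "ay": 0, "az": 0, "grip": 1}, {"dx": 0, "dy": 0, "dz": 2, "ax": 0, "ay": 0, "az": 0, "grip": 1}, {"dx": 0, "dy": 0, "dz": 1, "ax": 0, "ay": 0, "az": 0, "grip": 1}, {"dx": 0, "dy": 0, "dz": 1, "ax": 0, "ay": 0, "az": 0, "grip": 1}, {"dx": 0, "dy": 0, "dz": 1, "ax": 0, "ay": 0, "az": 0, "grip": 1}, {"dx": 0, "dy": 0, "dz": 0, "ax": 0, "ay": 0, "az": 0, "grip": 1}]}}

```text
clock: 6.22
position: [0.4716, -0.2478, 0.2025]
ee_rot: [0.0, 0.997, -0.079, -0.0]
contact_force: [0.3, 0.9, -0.5]
width: 0.0269
gripper_force: 40.5
```

{"method": "jog_arm", "body": {"plan": [{"dx": 0, "dy": 0, "dz": 0.5, "ax": 0, "ay": 0, "az": 0, "grip": 1}, {"dx": 0, "dy": 0, "dz": 0.5, "ax": 0, "ay": 0, "az": 0, "grip": 1}, {"dx": 0, "dy": 0, "dz": 0.5, "ax": 0, "ay": 0, "az": 0, "grip": 1}, {"dx": 0, "dy": 0, "dz": 0, "ax": 0, "ay": 0, "az": 0, "grip": 1}]}}

```text
clock: 6.55
position: [0.4716, -0.2477, 0.2021]
ee_rot: [0.0, 0.997, -0.079, 0.0]
contact_force: [-1.8, 0.9, 7.6]
width: 0.0274
gripper_force: 41.7
```

Contact at 7.6 N, so it is seated. Release slowly and rise.

{"method": "jog_arm", "body": {"plan": [{"dx": 0, "dy": 0, "dz": 0, "ax": 0, "ay": 0, "az": 0, "grip": 0.6}, {"dx": 0, "dy": 0, "dz": 0, "ax": 0, "ay": 0, "az": 0, "grip": 0.5}, {"dx": 0, "dy": 0, "dz": 0, "ax": 0, "ay": 0, "az": 0, "grip": 0.3}, {"dx": 0, "dy": 0, "dz": 0, "ax": 0, "ay": 0, "az": 0, "grip": 0}, {"dx": 0, "dy": 0, "dz": 0, "ax": 0, "ay": 0, "az": 0, "grip": 0}, {"dx": 0, "dy": 0, "dz": 0, "ax": 0, "ay": 0, "az": 0, "grip": 0}, {"dx": 0, "dy": 0, "dz": -10, "ax": 0, "ay": 0, "az": 0, "grip": 0}, {"dx": 0, "dy": 0, "dz": -20, "ax": 0, "ay": 0, "az": 0, "grip": 0}, {"dx": 0, "dy": 0, "dz": -20, "ax": 0, "ay": 0, "az": 0, "grip": 0}, {"dx": 0, "dy": 0, "dz": -20, "ax": 0, "ay": 0, "az": 0, "grip": 0}, {"dx": 0, "dy": 0, "dz": 0, "ax": 0, "ay": 0, "az": 0, "grip": 0}, {"dx": 0, "dy": 0, "dz": 0, "ax": 0, "ay": 0, "az": 0, "grip": 0}]}}

```text
clock: 7.55
position: [0.472, -0.248, 0.2725]
ee_rot: [0.001, 0.997, -0.079, 0.001]
contact_force: [-0.4, -1.1, -0.4]
width: 0.0856
gripper_force: 0.0
```

```bash
python3 go.py .6313 .1386 .28 -14.8; python3 - <<'E'
from h import *
d=cap('wrist');m=rng(hsv(d),'yellow')
n,l,st,_=cv2.connectedComponentsWithStats(m)
for i in np.argsort(-st[1:,4])[:2]+1: print(st[i],rect([at(d,(u,v),.05)[:2] for v,u in np.argwhere(l==i)]))
E
```

```text
clock 7.5 pos [ 0.472  -0.248   0.2725] yaw -9.0 tilt 0.20 w 0.0856
az total 0.96; then dx 55.3 dy -414.4 dz -7.5
[   0  216   59  112 3777] (array([ 0.4704, -0.052 ]), 78.6, 40.3, -15.3)
[ 298  191   48   66 2505] (array([ 0.4738, -0.2491]), 42.1, 28.4, -9.3)
```

{"method": "jog_arm", "body": {"plan": [{"dx": 0, "dy": 0, "dz": 0, "ax": 0, "ay": 0, "az": 0.96, "grip": 0}, {"dx": 4, "dy": -29.6, "dz": -0.5, "ax": 0, "ay": 0, "az": 0, "grip": 0}, {"dx": 4, "dy": -29.6, "dz": -0.5, "ax": 0, "ay": 0, "az": 0, "grip": 0}, {"dx": 4, "dy": -29.6, "dz": -0.5, "ax": 0, "ay": 0, "az": 0, "grip": 0}, {"dx": 4, "dy": -29.6, "dz": -0.5, "ax": 0, "ay": 0, "az": 0, "grip": 0}, {"dx": 4, "dy": -29.6, "dz": -0.5, "ax": 0, "ay": 0, "az": 0, "grip": 0}, {"dx": 4, "dy": -29.6, "dz": -0.5, "ax": 0, "ay": 0, "az": 0, "grip": 0}, {"dx": 4, "dy": -29.6, "dz": -0.5, "ax": 0, "ay": 0, "az": 0, "grip": 0}, {"dx": 4, "dy": -29.6, "dz": -0.5, "ax": 0, "ay": 0, "az": 0, "grip": 0}, {"dx": 4, "dy": -29.6, "dz": -0.5, "ax": 0, "ay": 0, "az": 0, "grip": 0}, {"dx": 4, "dy": -29.6, "dz": -0.5, "ax": 0, "ay": 0, "az": 0, "grip": 0}, {"dx": 4, "dy": -29.6, "dz": -0.5, "ax": 0, "ay": 0, "az": 0, "grip": 0}, {"dx": 4, "dy": -29.6, "dz": -0.5, "ax": 0, "ay": 0, "az": 0, "grip": 0}, {"dx": 4, "dy": -29.6, "dz": -0.5, "ax": 0, "ay": 0, "az": 0, "grip": 0}, {"dx": 4, "dy": -29.6, "dz": -0.5, "ax": 0, "ay": 0, "az": 0, "grip": 0}, {"dx": 0, "dy": 0, "dz": 0, "ax": 0, "ay": 0, "az": 0, "grip": 0}, {"dx": 0, "dy": 0, "dz": 0, "ax": 0, "ay": 0, "az": 0, "grip": 0}]}}

```text
clock: 9.02
position: [0.6313, 0.14, 0.2762]
ee_rot: [0.0, 0.992, -0.127, -0.001]
contact_force: [0.0, -0.2, 0.6]
width: 0.0854
gripper_force: 0.0
```

```bash
python3 go.py .6313 .1386 .2 -14.8; python3 - <<'E'
from h import *
d=cap('wrist','w3.png');m=rng(hsv(d),'red')
n,l,st,_=cv2.connectedComponentsWithStats(m)
for i in np.argsort(-st[1:,4])[:2]+1: print(st[i],rect([at(d,(u,v),.05)[:2] for v,u in np.argwhere(l==i)]))
E
```

```text
clock 9.0 pos [0.6313 0.14   0.2762] yaw -14.6 tilt 0.17 w 0.0854
az total 0.03; then dx 0.3 dy 1.4 dz 76.2
[ 616   18   24  153 3319] (array([ 0.6597, -0.0452]), 82.3, 12.5, 1.2)
[ 299  192   46   58 2286] (array([0.6325, 0.1386]), 37.4, 27.8, -14.7)
```

View pics/w3.png

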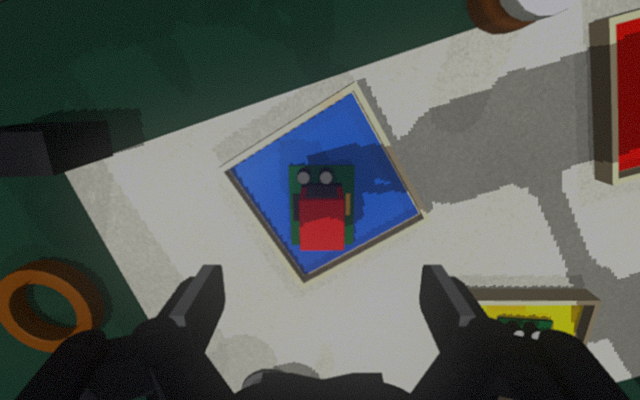

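The red block at (321,222) is centred and aligned in the blue tray. Grip and lift.

{"method": "jog_arm", "body": {"plan": [{"dx": 0, "dy": 1.4, "dz": 15, "ax": 0, "ay": 0, "az": 0, "grip": 0}, {"dx": 0, "dy": 0, "dz": 15, "ax": 0, "ay": 0, "az": 0, "grip": 0}, {"dx": 0, "dy": 0, "dz": 15, "ax": 0, "ay": 0, "az": 0, "grip": 0}, {"dx": 0, "dy": 0, "dz": 15, "ax": 0, "ay": 0, "az": 0, "grip": 0}, {"dx": 0, "dy": 0, "dz": 15, "ax": 0, "ay": 0, "az": 0, "grip": 0}, {"dx": 0, "dy": 0, "dz": 0, "ax": 0, "ay": 0, "az": 0, "grip": 0.3}, {"dx": 0, "dy": 0, "dz": 0, "ax": 0, "ay": 0, "az": 0, "grip": 0.5}, {"dx": 0, "dy": 0, "dz": 0, "ax": 0, "ay": 0, "az": 0, "grip": 0.6}, {"dx": 0, "dy": 0, "dz": 0, "ax": 0, "ay": 0, "az": 0, "grip": 0.7}, {"dx": 0, "dy": 0, "dz": 0, "ax": 0, "ay": 0, "az": 0, "grip": 1}, {"dx": 0, "dy": 0, "dz": 0, "ax": 0, "ay": 0, "az": 0, "grip": 1}, {"dx": 0, "dy": 0, "dz": 0, "ax": 0, "ay": 0, "az": 0, "grip": 1}, {"dx": 0, "dy": 0, "dz": 0, "ax": 0, "ay": 0, "az": 0, "grip": 1}], "grip_force": 40}}

```text
clock: 10.15
position: [0.6317, 0.1373, 0.2044]
ee_rot: [-0.0, 0.992, -0.129, 0.001]
contact_force: [0.4, -1.0, 5.7]
width: 0.0271
gripper_force: 42.1
```

{"method": "jog_arm", "body": {"plan": [{"dx": 0, "dy": 0, "dz": -8, "ax": 0, "ay": 0, "az": 0, "grip": 1}, {"dx": 0, "dy": 0, "dz": -16, "ax": 0, "ay": 0, "az": 0, "grip": 1}, {"dx": 0, "dy": 0, "dz": -16, "ax": 0, "ay": 0, "az": 0, "grip": 1}, {"dx": 0, "dy": 0, "dz": -16, "ax": 0, "ay": 0, "az": 0, "grip": 1}, {"dx": 0, "dy": 0, "dz": -16, "ax": 0, "ay": 0, "az": 0, "grip": 1}, {"dx": 0, "dy": 0, "dz": 0, "ax": 0, "ay": 0, "az": 0, "grip": 1}, {"dx": 0, "dy": 0, "dz": 0, "ax": 0, "ay": 0, "az": 0, "grip": 1}]}}

```text
clock: 10.73
position: [0.6311, 0.1374, 0.2755]
ee_rot: [-0.0, 0.992, -0.129, 0.001]
contact_force: [-0.0, 0.1, -1.1]
width: 0.0272
gripper_force: 41.3
```

```bash
python3 go.py .6527 -.1187 .272 0
```

```text
clock 10.7 pos [0.6311 0.1374 0.2755] yaw -14.8 tilt 0.07 w 0.0272
az total -2.46; then dx 21.6 dy 256.1 dz 3.5
```

{"method": "jog_arm", "body": {"plan": [{"dx": 0, "dy": 0, "dz": 0, "ax": 0, "ay": 0, "az": -0.82, "grip": 1}, {"dx": 0, "dy": 0, "dz": 0, "ax": 0, "ay": 0, "az": -0.82, "grip": 1}, {"dx": 0, "dy": 0, "dz": 0, "ax": 0, "ay": 0, "az": -0.82, "grip": 1}, {"dx": 1.2, "dy": 14.2, "dz": 0, "ax": 0, "ay": 0, "az": 0, "grip": 1}, {"dx": 2.4, "dy": 28.5, "dz": 0, "ax": 0, "ay": 0, "az": 0, "grip": 1}, {"dx": 2.4, "dy": 28.5, "dz": 0, "ax": 0, "ay": 0, "az": 0, "grip": 1}, {"dx": 2.4, "dy": 28.5, "dz": 0, "ax": 0, "ay": 0, "az": 0, "grip": 1}, {"dx": 2.4, "dy": 28.5, "dz": 0, "ax": 0, "ay": 0, "az": 0, "grip": 1}, {"dx": 2.4, "dy": 28.5, "dz": 0, "ax": 0, "ay": 0, "az": 0, "grip": 1}, {"dx": 2.4, "dy": 28.5, "dz": 0, "ax": 0, "ay": 0, "az": 0, "grip": 1}, {"dx": 2.4, "dy": 28.5, "dz": 0, "ax": 0, "ay": 0, "az": 0, "grip": 1}, {"dx": 2.4, "dy": 28.5, "dz": 0, "ax": 0, "ay": 0, "az": 0, "grip": 1}, {"dx": 1.2, "dy": 14.2, "dz": 0, "ax": 0, "ay": 0, "az": 0, "grip": 1}, {"dx": 0, "dy": 0, "dz": 0, "ax": 0, "ay": 0, "az": 0, "grip": 1}, {"dx": 0, "dy": 0, "dz": 16, "ax": 0, "ay": 0, "az": 0, "grip": 1}, {"dx": 0, "dy": 0, "dz": 16, "ax": 0, "ay": 0, "az": 0, "grip": 1}, {"dx": 0, "dy": 0, "dz": 16, "ax": 0, "ay": 0, "az": 0, "grip": 1}, {"dx": 0, "dy": 0, "dz": 10, "ax": 0, "ay": 0, "az": 0, "grip": 1}, {"dx": 0, "dy": 0, "dz": 5, "ax": 0, "ay": 0, "az": 0, "grip": 1}, {"dx": 0, "dy": 0, "dz": 0, "ax": 0, "ay": 0, "az": 0, "grip": 1}]}}

```text
clock: 12.4
position: [0.6521, -0.1184, 0.2104]
ee_rot: [-0.001, 1.0, -0.0, -0.002]
contact_force: [0.0, 0.6, -1.8]
width: 0.027
gripper_force: 41.2
```

```bash
python3 go.py .6527 -.1187 .204 0
```

```text
clock 12.4 pos [ 0.6521 -0.1184  0.2104] yaw -0.0 tilt 0.20 w 0.0270
az total -0.00; then dx 0.6 dy 0.3 dz 6.4
```

{"method": "jog_arm", "body": {"plan": [{"dx": 0, "dy": 0, "dz": 2, "ax": 0, "ay": 0, "az": 0, "grip": 1}, {"dx": 0, "dy": 0, "dz": 1, "ax": 0, "ay": 0, "az": 0, "grip": 1}, {"dx": 0, "dy": 0, "dz": 1, "ax": 0, "ay": 0, "az": 0, "grip": 1}, {"dx": 0, "dy": 0, "dz": 1, "ax": 0, "ay": 0, "az": 0, "grip": 1}, {"dx": 0, "dy": 0, "dz": 1, "ax": 0, "ay": 0, "az": 0, "grip": 1}, {"dx": 0, "dy": 0, "dz": 0, "ax": 0, "ay": 0, "az": 0, "grip": 1}]}}

```text
clock: 12.9
position: [0.6526, -0.1191, 0.2061]
ee_rot: [0.0, 1.0, -0.0, 0.0]
contact_force: [-0.1, -1.3, -1.8]
width: 0.0274
gripper_force: 41.2
```

{"method": "jog_arm", "body": {"plan": [{"dx": 0, "dy": 0, "dz": 0.7, "ax": 0, "ay": 0, "az": 0, "grip": 1}, {"dx": 0, "dy": 0, "dz": 0.7, "ax": 0, "ay": 0, "az": 0, "grip": 1}, {"dx": 0, "dy": 0, "dz": 0.6, "ax": 0, "ay": 0, "az": 0, "grip": 1}, {"dx": 0, "dy": 0, "dz": 0, "ax": 0, "ay": 0, "az": 0, "grip": 1}]}}

```text
clock: 13.23
position: [0.6527, -0.1192, 0.2045]
ee_rot: [0.0, 1.0, -0.0, 0.0]
contact_force: [-0.2, 0.9, 2.6]
width: 0.0274
gripper_force: 41.7
```

{"method": "jog_arm", "body": {"plan": [{"dx": 0, "dy": 0, "dz": 0.3, "ax": 0, "ay": 0, "az": 0, "grip": 1}, {"dx": 0, "dy": 0, "dz": 0, "ax": 0, "ay": 0, "az": 0, "grip": 0.6}, {"dx": 0, "dy": 0, "dz": 0, "ax": 0, "ay": 0, "az": 0, "grip": 0.5}, {"dx": 0, "dy": 0, "dz": 0, "ax": 0, "ay": 0, "az": 0, "grip": 0.3}, {"dx": 0, "dy": 0, "dz": 0, "ax": 0, "ay": 0, "az": 0, "grip": 0}, {"dx": 0, "dy": 0, "dz": 0, "ax": 0, "ay": 0, "az": 0, "grip": 0}, {"dx": 0, "dy": 0, "dz": 0, "ax": 0, "ay": 0, "az": 0, "grip": 0}, {"dx": 0, "dy": 0, "dz": -10, "ax": 0, "ay": 0, "az": 0, "grip": 0}, {"dx": 0, "dy": 0, "dz": -20, "ax": 0, "ay": 0, "az": 0, "grip": 0}, {"dx": 0, "dy": 0, "dz": -20, "ax": 0, "ay": 0, "az": 0, "grip": 0}, {"dx": 0, "dy": 0, "dz": -22, "ax": 0, "ay": 0, "az": 0, "grip": 0}, {"dx": 0, "dy": 0, "dz": 0, "ax": 0, "ay": 0, "az": 0, "grip": 0}, {"dx": 0, "dy": 0, "dz": 0, "ax": 0, "ay": 0, "az": 0, "grip": 0}]}}

```text
clock: 14.32
position: [0.6531, -0.1192, 0.2778]
ee_rot: [0.001, 1.0, -0.0, 0.002]
contact_force: [-0.1, 0.1, -0.9]
width: 0.0856
gripper_force: 0.0
```

```bash
python3 go.py .4656 .0126 .276 -20.4; python3 - <<'E'
from h import *
d=cap('wrist','w4.png')
E
```

```text
clock 14.3 pos [ 0.6531 -0.1192  0.2778] yaw -0.0 tilt 0.24 w 0.0856
az total 3.40; then dx -221.7 dy -58.2 dz 1.8
```

View pics/w4.png

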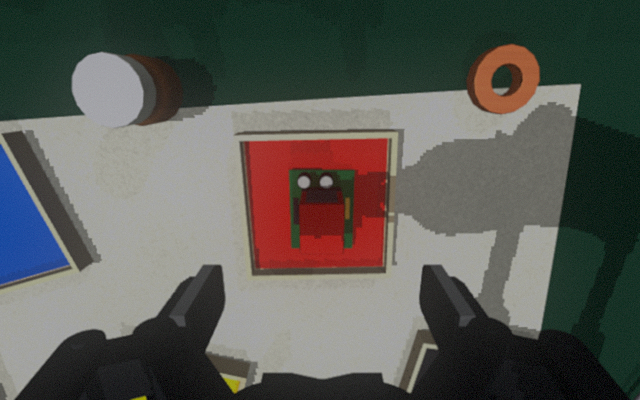

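The red board lies flat in the middle of the red tray (board about (322,208), tray about (320,203)). Next is the blue board.

{"method": "jog_arm", "body": {"plan": [{"dx": 0, "dy": 0, "dz": 0, "ax": 0, "ay": 0, "az": 0.85, "grip": 0}, {"dx": 0, "dy": 0, "dz": 0, "ax": 0, "ay": 0, "az": 0.85, "grip": 0}, {"dx": 0, "dy": 0, "dz": 0, "ax": 0, "ay": 0, "az": 0.85, "grip": 0}, {"dx": 0, "dy": 0, "dz": 0, "ax": 0, "ay": 0, "az": 0.85, "grip": 0}, {"dx": -27.7, "dy": -7.3, "dz": 0, "ax": 0, "ay": 0, "az": 0, "grip": 0}, {"dx": -27.7, "dy": -7.3, "dz": 0, "ax": 0, "ay": 0, "az": 0, "grip": 0}, {"dx": -27.7, "dy": -7.3, "dz": 0, "ax": 0, "ay": 0, "az": 0, "grip": 0}, {"dx": -27.7, "dy": -7.3, "dz": 0, "ax": 0, "ay": 0, "az": 0, "grip": 0}, {"dx": -27.7, "dy": -7.3, "dz": 0, "ax": 0, "ay": 0, "az": 0, "grip": 0}, {"dx": -27.7, "dy": -7.3, "dz": 0, "ax": 0, "ay": 0, "az": 0, "grip": 0}, {"dx": -27.7, "dy": -7.3, "dz": 0, "ax": 0, "ay": 0, "az": 0, "grip": 0}, {"dx": -27.7, "dy": -7.3, "dz": 0, "ax": 0, "ay": 0, "az": 0, "grip": 0}, {"dx": 0, "dy": 0, "dz": 0, "ax": 0, "ay": 0, "az": 0, "grip": 0}, {"dx": 0, "dy": 0, "dz": 0, "ax": 0, "ay": 0, "az": 0, "grip": 0}]}}

```text
clock: 15.53
position: [0.4635, 0.0138, 0.2747]
ee_rot: [0.0, 0.984, -0.177, -0.001]
contact_force: [0.9, 0.4, 0.2]
width: 0.0854
gripper_force: 0.0
```

```bash
python3 go.py .4656 .0126 .202 -20.4; python3 - <<'E'
from h import *
d=cap('wrist','w5.png');m=rng(hsv(d),'blue')
n,l,st,_=cv2.connectedComponentsWithStats(m)
for i in np.argsort(-st[1:,4])[:2]+1: print(st[i],rect([at(d,(u,v),.05)[:2] for v,u in np.argwhere(l==i)]))
E
```

```text
clock 15.5 pos [0.4635 0.0138 0.2747] yaw -20.3 tilt 0.17 w 0.0854
az total 0.01; then dx 2.3 dy 0.4 dz 72.7
[    0     0   150   127 12706] (array([0.6105, 0.1054]), 79.7, 58.8, -73.2)
[ 300  196   46   52 2266] (array([0.4644, 0.0119]), 33.2, 27.6, -19.1)
```

View pics/w5.png

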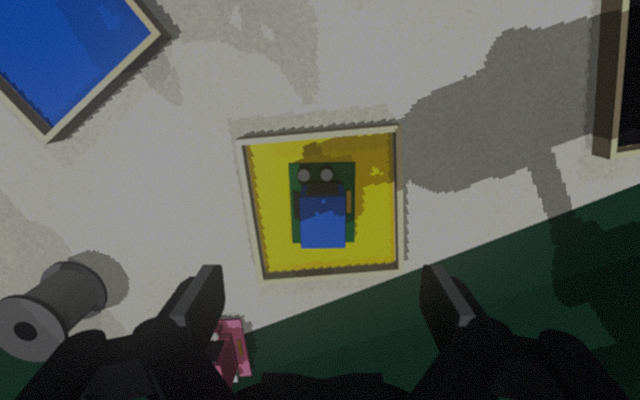

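The blue block at (323,222) in the yellow tray is aligned. The pink look-alike is off at (235,350), clear of the fingers. Grip and lift.

{"method": "jog_arm", "body": {"plan": [{"dx": 1.5, "dy": 0.5, "dz": 14, "ax": 0, "ay": 0, "az": 0, "grip": 0}, {"dx": 0, "dy": 0, "dz": 14, "ax": 0, "ay": 0, "az": 0, "grip": 0}, {"dx": 0, "dy": 0, "dz": 14, "ax": 0, "ay": 0, "az": 0, "grip": 0}, {"dx": 0, "dy": 0, "dz": 14, "ax": 0, "ay": 0, "az": 0, "grip": 0}, {"dx": 0, "dy": 0, "dz": 14, "ax": 0, "ay": 0, "az": 0, "grip": 0}, {"dx": 0, "dy": 0, "dz": 0, "ax": 0, "ay": 0, "az": 0, "grip": 0.3}, {"dx": 0, "dy": 0, "dz": 0, "ax": 0, "ay": 0, "az": 0, "grip": 0.5}, {"dx": 0, "dy": 0, "dz": 0, "ax": 0, "ay": 0, "az": 0, "grip": 0.6}, {"dx": 0, "dy": 0, "dz": 0, "ax": 0, "ay": 0, "az": 0, "grip": 0.7}, {"dx": 0, "dy": 0, "dz": 0, "ax": 0, "ay": 0, "az": 0, "grip": 1}, {"dx": 0, "dy": 0, "dz": 0, "ax": 0, "ay": 0, "az": 0, "grip": 1}, {"dx": 0, "dy": 0, "dz": 0, "ax": 0, "ay": 0, "az": 0, "grip": 1}, {"dx": 0, "dy": 0, "dz": 0, "ax": 0, "ay": 0, "az": 0, "grip": 1}], "grip_force": 40}}

```text
clock: 16.67
position: [0.4672, 0.0118, 0.2066]
ee_rot: [0.0, 0.984, -0.177, 0.001]
contact_force: [0.1, -0.8, 6.7]
width: 0.0275
gripper_force: 40.3
```

{"method": "jog_arm", "body": {"plan": [{"dx": 0, "dy": 0, "dz": -8, "ax": 0, "ay": 0, "az": 0, "grip": 1}, {"dx": 0, "dy": 0, "dz": -16, "ax": 0, "ay": 0, "az": 0, "grip": 1}, {"dx": 0, "dy": 0, "dz": -16, "ax": 0, "ay": 0, "az": 0, "grip": 1}, {"dx": 0, "dy": 0, "dz": -16, "ax": 0, "ay": 0, "az": 0, "grip": 1}, {"dx": 0, "dy": 0, "dz": -16, "ax": 0, "ay": 0, "az": 0, "grip": 1}, {"dx": 0, "dy": 0, "dz": 0, "ax": 0, "ay": 0, "az": 0, "grip": 1}, {"dx": 0, "dy": 0, "dz": 0, "ax": 0, "ay": 0, "az": 0, "grip": 1}]}}

```text
clock: 17.25
position: [0.4666, 0.012, 0.2782]
ee_rot: [-0.0, 0.984, -0.177, 0.001]
contact_force: [-1.0, 1.1, -1.1]
width: 0.0272
gripper_force: 39.6
```

```bash
python3 go.py .6407 .1336 .272 16.6
```

```text
clock 17.2 pos [0.4666 0.012  0.2782] yaw -20.4 tilt 0.09 w 0.0272
az total -6.17; then dx 201.6 dy -66.8 dz 6.2
```

{"method": "jog_arm", "body": {"plan": [{"dx": 0, "dy": 0, "dz": 0, "ax": 0, "ay": 0, "az": -0.88, "grip": 1}, {"dx": 0, "dy": 0, "dz": 0, "ax": 0, "ay": 0, "az": -0.88, "grip": 1}, {"dx": 0, "dy": 0, "dz": 0, "ax": 0, "ay": 0, "az": -0.88, "grip": 1}, {"dx": 0, "dy": 0, "dz": 0, "ax": 0, "ay": 0, "az": -0.88, "grip": 1}, {"dx": 0, "dy": 0, "dz": 0, "ax": 0, "ay": 0, "az": -0.88, "grip": 1}, {"dx": 0, "dy": 0, "dz": 0, "ax": 0, "ay": 0, "az": -0.88, "grip": 1}, {"dx": 0, "dy": 0, "dz": 0, "ax": 0, "ay": 0, "az": -0.88, "grip": 1}, {"dx": 12.6, "dy": -4.2, "dz": 0, "ax": 0, "ay": 0, "az": 0, "grip": 1}, {"dx": 25.2, "dy": -8.4, "dz": 0, "ax": 0, "ay": 0, "az": 0, "grip": 1}, {"dx": 25.2, "dy": -8.4, "dz": 0, "ax": 0, "ay": 0, "az": 0, "grip": 1}, {"dx": 25.2, "dy": -8.4, "dz": 0, "ax": 0, "ay": 0, "az": 0, "grip": 1}, {"dx": 25.2, "dy": -8.4, "dz": 0, "ax": 0, "ay": 0, "az": 0, "grip": 1}, {"dx": 25.2, "dy": -8.4, "dz": 0, "ax": 0, "ay": 0, "az": 0, "grip": 1}, {"dx": 25.2, "dy": -8.4, "dz": 0, "ax": 0, "ay": 0, "az": 0, "grip": 1}, {"dx": 25.2, "dy": -8.4, "dz": 0, "ax": 0, "ay": 0, "az": 0, "grip": 1}, {"dx": 12.6, "dy": -4.2, "dz": 0, "ax": 0, "ay": 0, "az": 0, "grip": 1}, {"dx": 0, "dy": 0, "dz": 0, "ax": 0, "ay": 0, "az": 0, "grip": 1}, {"dx": 0, "dy": 0, "dz": 0, "ax": 0, "ay": 0, "az": 0, "grip": 1}]}}

```text
clock: 18.75
position: [0.641, 0.1347, 0.2759]
ee_rot: [-0.0, 0.99, 0.144, -0.001]
contact_force: [0.1, -1.1, -1.4]
width: 0.0267
gripper_force: 39.5
```

```bash
python3 go.py .6407 .1336 .2065 16.6
```

```text
clock 18.8 pos [0.641  0.1347 0.2759] yaw 16.5 tilt 0.16 w 0.0267
az total -0.01; then dx -0.6 dy 1.0 dz 69.4
```

{"method": "jog_arm", "body": {"plan": [{"dx": 0, "dy": 0.5, "dz": 16, "ax": 0, "ay": 0, "az": 0, "grip": 1}, {"dx": 0, "dy": 0.5, "dz": 16, "ax": 0, "ay": 0, "az": 0, "grip": 1}, {"dx": 0, "dy": 0, "dz": 16, "ax": 0, "ay": 0, "az": 0, "grip": 1}, {"dx": 0, "dy": 0, "dz": 10, "ax": 0, "ay": 0, "az": 0, "grip": 1}, {"dx": 0, "dy": 0, "dz": 5, "ax": 0, "ay": 0, "az": 0, "grip": 1}, {"dx": 0, "dy": 0, "dz": 2, "ax": 0, "ay": 0, "az": 0, "grip": 1}, {"dx": 0, "dy": 0, "dz": 1, "ax": 0, "ay": 0, "az": 0, "grip": 1}, {"dx": 0, "dy": 0, "dz": 1, "ax": 0, "ay": 0, "az": 0, "grip": 1}, {"dx": 0, "dy": 0, "dz": 0, "ax": 0, "ay": 0, "az": 0, "grip": 1}, {"dx": 0, "dy": 0, "dz": 0, "ax": 0, "ay": 0, "az": 0, "grip": 1}]}}

```text
clock: 19.58
position: [0.6413, 0.1328, 0.2114]
ee_rot: [0.0, 0.99, 0.144, 0.001]
contact_force: [-0.9, 0.3, -0.5]
width: 0.0269
gripper_force: 39.6
```

{"method": "jog_arm", "body": {"plan": [{"dx": 0, "dy": 0, "dz": 1.5, "ax": 0, "ay": 0, "az": 0, "grip": 1}, {"dx": 0, "dy": 0, "dz": 1, "ax": 0, "ay": 0, "az": 0, "grip": 1}, {"dx": 0, "dy": 0, "dz": 1, "ax": 0, "ay": 0, "az": 0, "grip": 1}, {"dx": 0, "dy": 0, "dz": 0.5, "ax": 0, "ay": 0, "az": 0, "grip": 1}, {"dx": 0, "dy": 0, "dz": 0.5, "ax": 0, "ay": 0, "az": 0, "grip": 1}, {"dx": 0, "dy": 0, "dz": 0, "ax": 0, "ay": 0, "az": 0, "grip": 1}]}}

```text
clock: 20.08
position: [0.6409, 0.1328, 0.2066]
ee_rot: [0.0, 0.99, 0.144, -0.0]
contact_force: [-1.5, -0.3, 3.1]
width: 0.0271
gripper_force: 40.1
```

Contact; release and rise.

{"method": "jog_arm", "body": {"plan": [{"dx": 0, "dy": 0, "dz": 0.3, "ax": 0, "ay": 0, "az": 0, "grip": 1}, {"dx": 0, "dy": 0, "dz": 0, "ax": 0, "ay": 0, "az": 0, "grip": 0.6}, {"dx": 0, "dy": 0, "dz": 0, "ax": 0, "ay": 0, "az": 0, "grip": 0.5}, {"dx": 0, "dy": 0, "dz": 0, "ax": 0, "ay": 0, "az": 0, "grip": 0.3}, {"dx": 0, "dy": 0, "dz": 0, "ax": 0, "ay": 0, "az": 0, "grip": 0}, {"dx": 0, "dy": 0, "dz": 0, "ax": 0, "ay": 0, "az": 0, "grip": 0}, {"dx": 0, "dy": 0, "dz": 0, "ax": 0, "ay": 0, "az": 0, "grip": 0}, {"dx": 0, "dy": 0, "dz": -10, "ax": 0, "ay": 0, "az": 0, "grip": 0}, {"dx": 0, "dy": 0, "dz": -20, "ax": 0, "ay": 0, "az": 0, "grip": 0}, {"dx": 0, "dy": 0, "dz": -20, "ax": 0, "ay": 0, "az": 0, "grip": 0}, {"dx": 0, "dy": 0, "dz": -22, "ax": 0, "ay": 0, "az": 0, "grip": 0}, {"dx": 0, "dy": 0, "dz": 0, "ax": 0, "ay": 0, "az": 0, "grip": 0}, {"dx": 0, "dy": 0, "dz": 0, "ax": 0, "ay": 0, "az": 0, "grip": 0}]}}

```text
clock: 21.17
position: [0.6415, 0.1329, 0.28]
ee_rot: [0.0, 0.99, 0.144, 0.002]
contact_force: [0.2, -0.2, -0.1]
width: 0.0854
gripper_force: 0.0
```

```bash
python3 go.py .4716 -.2478 .276 -9; python3 - <<'E'
from h import *
d=cap('wrist','w6.png')
E
```

```text
clock 21.2 pos [0.6415 0.1329 0.28  ] yaw 16.5 tilt 0.24 w 0.0854
az total 4.26; then dx -108.3 dy 402.6 dz 4.0
```

View pics/w6.png

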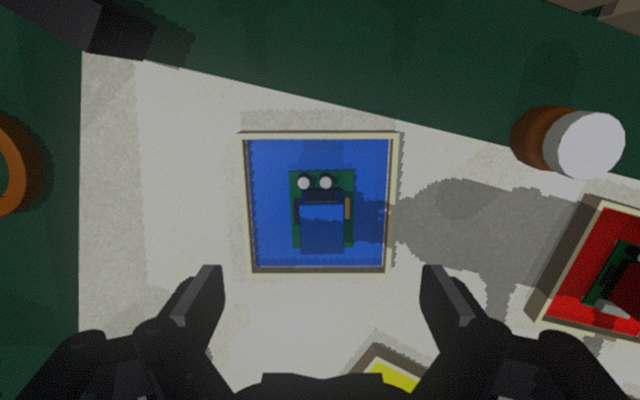

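The blue board is flat and centred in the blue tray (board about (322,210)). Back to the spare tray.

{"method": "jog_arm", "body": {"plan": [{"dx": 0, "dy": 0, "dz": 0, "ax": 0, "ay": 0, "az": 0.85, "grip": 0}, {"dx": 0, "dy": 0, "dz": 0, "ax": 0, "ay": 0, "az": 0.85, "grip": 0}, {"dx": 0, "dy": 0, "dz": 0, "ax": 0, "ay": 0, "az": 0.85, "grip": 0}, {"dx": 0, "dy": 0, "dz": 0, "ax": 0, "ay": 0, "az": 0.85, "grip": 0}, {"dx": 0, "dy": 0, "dz": 0, "ax": 0, "ay": 0, "az": 0.86, "grip": 0}, {"dx": -8.3, "dy": 31, "dz": 0, "ax": 0, "ay": 0, "az": 0, "grip": 0}, {"dx": -8.3, "dy": 31, "dz": 0, "ax": 0, "ay": 0, "az": 0, "grip": 0}, {"dx": -8.3, "dy": 31, "dz": 0, "ax": 0, "ay": 0, "az": 0, "grip": 0}, {"dx": -8.3, "dy": 31, "dz": 0, "ax": 0, "ay": 0, "az": 0, "grip": 0}, {"dx": -8.3, "dy": 31, "dz": 0, "ax": 0, "ay": 0, "az": 0, "grip": 0}, {"dx": -8.3, "dy": 31, "dz": 0, "ax": 0, "ay": 0, "az": 0, "grip": 0}, {"dx": -8.3, "dy": 31, "dz": 0, "ax": 0, "ay": 0, "az": 0, "grip": 0}, {"dx": -8.3, "dy": 31, "dz": 0, "ax": 0, "ay": 0, "az": 0, "grip": 0}, {"dx": -8.3, "dy": 31, "dz": 0, "ax": 0, "ay": 0, "az": 0, "grip": 0}, {"dx": -8.3, "dy": 31, "dz": 0, "ax": 0, "ay": 0, "az": 0, "grip": 0}, {"dx": -8.3, "dy": 31, "dz": 0, "ax": 0, "ay": 0, "az": 0, "grip": 0}, {"dx": -8.3, "dy": 31, "dz": 0, "ax": 0, "ay": 0, "az": 0, "grip": 0}, {"dx": -8.3, "dy": 31, "dz": 0, "ax": 0, "ay": 0, "az": 0, "grip": 0}, {"dx": 0, "dy": 0, "dz": 4, "ax": 0, "ay": 0, "az": 0, "grip": 0}, {"dx": 0, "dy": 0, "dz": 0, "ax": 0, "ay": 0, "az": 0, "grip": 0}]}}

```text
clock: 22.88
position: [0.47, -0.2493, 0.2722]
ee_rot: [-0.001, 0.997, -0.08, -0.002]
contact_force: [0.2, -0.1, 0.1]
width: 0.0857
gripper_force: 0.0
```

```bash
python3 go.py .4716 -.2478 .203 -9; python3 - <<'E'
from h import *
d=cap('wrist');m=rng(hsv(d),'yellow')
n,l,st,_=cv2.connectedComponentsWithStats(m)
for i in np.argsort(-st[1:,4])[:2]+1: print(st[i],rect([at(d,(u,v),.05)[:2] for v,u in np.argwhere(l==i)]))
E
```

```text
clock 22.9 pos [ 0.47   -0.2493  0.2722] yaw -9.2 tilt 0.21 w 0.0857
az total -0.04; then dx 1.3 dy -1.7 dz 69.2
[   0  213   58  111 5199] (array([ 0.47  , -0.0524]), 78.6, 40.1, -15.4)
[ 296  187   49   66 2535] (array([ 0.4734, -0.2492]), 41.7, 28.5, -9.2)
```

{"method": "jog_arm", "body": {"plan": [{"dx": 1, "dy": -1, "dz": 14, "ax": 0, "ay": 0, "az": 0, "grip": 0}, {"dx": 0, "dy": 0, "dz": 14, "ax": 0, "ay": 0, "az": 0, "grip": 0}, {"dx": 0, "dy": 0, "dz": 14, "ax": 0, "ay": 0, "az": 0, "grip": 0}, {"dx": 0, "dy": 0, "dz": 14, "ax": 0, "ay": 0, "az": 0, "grip": 0}, {"dx": 0, "dy": 0, "dz": 12, "ax": 0, "ay": 0, "az": 0, "grip": 0}, {"dx": 0, "dy": 0, "dz": 0, "ax": 0, "ay": 0, "az": 0, "grip": 0.3}, {"dx": 0, "dy": 0, "dz": 0, "ax": 0, "ay": 0, "az": 0, "grip": 0.5}, {"dx": 0, "dy": 0, "dz": 0, "ax": 0, "ay": 0, "az": 0, "grip": 0.6}, {"dx": 0, "dy": 0, "dz": 0, "ax": 0, "ay": 0, "az": 0, "grip": 0.7}, {"dx": 0, "dy": 0, "dz": 0, "ax": 0, "ay": 0, "az": 0, "grip": 1}, {"dx": 0, "dy": 0, "dz": 0, "ax": 0, "ay": 0, "az": 0, "grip": 1}, {"dx": 0, "dy": 0, "dz": 0, "ax": 0, "ay": 0, "az": 0, "grip": 1}, {"dx": 0, "dy": 0, "dz": 0, "ax": 0, "ay": 0, "az": 0, "grip": 1}], "grip_force": 40}}

```text
clock: 24.02
position: [0.4728, -0.2476, 0.2069]
ee_rot: [0.0, 0.997, -0.079, 0.001]
contact_force: [0.5, 1.3, 5.6]
width: 0.0271
gripper_force: 41.8
```

{"method": "jog_arm", "body": {"plan": [{"dx": 0, "dy": 0, "dz": -8, "ax": 0, "ay": 0, "az": 0, "grip": 1}, {"dx": 0, "dy": 0, "dz": -16, "ax": 0, "ay": 0, "az": 0, "grip": 1}, {"dx": 0, "dy": 0, "dz": -16, "ax": 0, "ay": 0, "az": 0, "grip": 1}, {"dx": 0, "dy": 0, "dz": -16, "ax": 0, "ay": 0, "az": 0, "grip": 1}, {"dx": 0, "dy": 0, "dz": -16, "ax": 0, "ay": 0, "az": 0, "grip": 1}, {"dx": 0, "dy": 0, "dz": 0, "ax": 0, "ay": 0, "az": 0, "grip": 1}, {"dx": 0, "dy": 0, "dz": 0, "ax": 0, "ay": 0, "az": 0, "grip": 1}]}}

```text
clock: 24.6
position: [0.4724, -0.2476, 0.2785]
ee_rot: [0.001, 0.997, -0.079, 0.001]
contact_force: [-0.2, 1.1, -0.9]
width: 0.0268
gripper_force: 41.0
```

```bash
python3 go.py .4616 .0111 .272 -15.4
```

```text
clock 24.6 pos [ 0.4724 -0.2476  0.2785] yaw -9.0 tilt 0.10 w 0.0268
az total 1.06; then dx -79.1 dy -246.6 dz 6.5
```

{"method": "jog_arm", "body": {"plan": [{"dx": 0, "dy": 0, "dz": 0, "ax": 0, "ay": 0, "az": 0.53, "grip": 1}, {"dx": 0, "dy": 0, "dz": 0, "ax": 0, "ay": 0, "az": 0.53, "grip": 1}, {"dx": -4, "dy": -12.3, "dz": 0, "ax": 0, "ay": 0, "az": 0, "grip": 1}, {"dx": -7.9, "dy": -24.7, "dz": 0, "ax": 0, "ay": 0, "az": 0, "grip": 1}, {"dx": -7.9, "dy": -24.7, "dz": 0, "ax": 0, "ay": 0, "az": 0, "grip": 1}, {"dx": -7.9, "dy": -24.7, "dz": 0, "ax": 0, "ay": 0, "az": 0, "grip": 1}, {"dx": -7.9, "dy": -24.7, "dz": 0, "ax": 0, "ay": 0, "az": 0, "grip": 1}, {"dx": -7.9, "dy": -24.7, "dz": 0, "ax": 0, "ay": 0, "az": 0, "grip": 1}, {"dx": -7.9, "dy": -24.7, "dz": 0, "ax": 0, "ay": 0, "az": 0, "grip": 1}, {"dx": -7.9, "dy": -24.7, "dz": 0, "ax": 0, "ay": 0, "az": 0, "grip": 1}, {"dx": -7.9, "dy": -24.7, "dz": 0, "ax": 0, "ay": 0, "az": 0, "grip": 1}, {"dx": -7.9, "dy": -24.7, "dz": 0, "ax": 0, "ay": 0, "az": 0, "grip": 1}, {"dx": -4, "dy": -12.3, "dz": 0, "ax": 0, "ay": 0, "az": 0, "grip": 1}, {"dx": 0, "dy": 0, "dz": 0, "ax": 0, "ay": 0, "az": 0, "grip": 1}, {"dx": 0, "dy": 0, "dz": 0, "ax": 0, "ay": 0, "az": 0, "grip": 1}]}}

```text
clock: 25.85
position: [0.4608, 0.0126, 0.2771]
ee_rot: [0.0, 0.991, -0.132, -0.001]
contact_force: [0.3, -0.3, -1.7]
width: 0.0265
gripper_force: 41.0
```

```bash
python3 go.py .4616 .0111 .207 -15.4
```

```text
clock 25.9 pos [0.4608 0.0126 0.2771] yaw -15.2 tilt 0.11 w 0.0265
az total 0.03; then dx 1.2 dy 1.2 dz 70.1
```

{"method": "jog_arm", "body": {"plan": [{"dx": 0, "dy": 0.6, "dz": 16, "ax": 0, "ay": 0, "az": 0, "grip": 1}, {"dx": 0, "dy": 0, "dz": 16, "ax": 0, "ay": 0, "az": 0, "grip": 1}, {"dx": 0, "dy": 0, "dz": 16, "ax": 0, "ay": 0, "az": 0, "grip": 1}, {"dx": 0, "dy": 0, "dz": 10, "ax": 0, "ay": 0, "az": 0, "grip": 1}, {"dx": 0, "dy": 0, "dz": 5, "ax": 0, "ay": 0, "az": 0, "grip": 1}, {"dx": 0, "dy": 0, "dz": 2, "ax": 0, "ay": 0, "az": 0, "grip": 1}, {"dx": 0, "dy": 0, "dz": 1, "ax": 0, "ay": 0, "az": 0, "grip": 1}, {"dx": 0, "dy": 0, "dz": 1, "ax": 0, "ay": 0, "az": 0, "grip": 1}, {"dx": 0, "dy": 0, "dz": 0, "ax": 0, "ay": 0, "az": 0, "grip": 1}, {"dx": 0, "dy": 0, "dz": 0, "ax": 0, "ay": 0, "az": 0, "grip": 1}]}}

```text
clock: 26.68
position: [0.4617, 0.0109, 0.2114]
ee_rot: [0.0, 0.991, -0.134, 0.001]
contact_force: [-0.4, 0.3, -0.6]
width: 0.0267
gripper_force: 41.0
```

{"method": "jog_arm", "body": {"plan": [{"dx": 0, "dy": 0, "dz": 1.5, "ax": 0, "ay": 0, "az": 0, "grip": 1}, {"dx": 0, "dy": 0, "dz": 1, "ax": 0, "ay": 0, "az": 0, "grip": 1}, {"dx": 0, "dy": 0, "dz": 1, "ax": 0, "ay": 0, "az": 0, "grip": 1}, {"dx": 0, "dy": 0, "dz": 0.5, "ax": 0, "ay": 0, "az": 0, "grip": 1}, {"dx": 0, "dy": 0, "dz": 0.5, "ax": 0, "ay": 0, "az": 0, "grip": 1}, {"dx": 0, "dy": 0, "dz": 0, "ax": 0, "ay": 0, "az": 0, "grip": 1}]}}

```text
clock: 27.18
position: [0.4614, 0.011, 0.2069]
ee_rot: [0.0, 0.991, -0.134, -0.0]
contact_force: [-1.2, 0.1, 4.7]
width: 0.0272
gripper_force: 41.8
```

Seated. Release, rise and back away toward the start side so the top camera can see.

{"method": "jog_arm", "body": {"plan": [{"dx": 0, "dy": 0, "dz": 0, "ax": 0, "ay": 0, "az": 0, "grip": 0.6}, {"dx": 0, "dy": 0, "dz": 0, "ax": 0, "ay": 0, "az": 0, "grip": 0.5}, {"dx": 0, "dy": 0, "dz": 0, "ax": 0, "ay": 0, "az": 0, "grip": 0.3}, {"dx": 0, "dy": 0, "dz": 0, "ax": 0, "ay": 0, "az": 0, "grip": 0}, {"dx": 0, "dy": 0, "dz": 0, "ax": 0, "ay": 0, "az": 0, "grip": 0}, {"dx": 0, "dy": 0, "dz": 0, "ax": 0, "ay": 0, "az": 0, "grip": 0}, {"dx": 0, "dy": 0, "dz": -10, "ax": 0, "ay": 0, "az": 0, "grip": 0}, {"dx": 0, "dy": 0, "dz": -20, "ax": 0, "ay": 0, "az": 0, "grip": 0}, {"dx": 0, "dy": 0, "dz": -25, "ax": 0, "ay": 0, "az": 0, "grip": 0}, {"dx": 0, "dy": 0, "dz": -25, "ax": 0, "ay": 0, "az": 0, "grip": 0}, {"dx": 0, "dy": 0, "dz": -25, "ax": 0, "ay": 0, "az": 0, "grip": 0}, {"dx": 0, "dy": 0, "dz": -25, "ax": 0, "ay": 0, "az": 0, "grip": 0}, {"dx": 0, "dy": 0, "dz": 0, "ax": 0, "ay": 0, "az": 0, "grip": 0}]}}

```text
clock: 28.27
position: [0.4631, 0.0109, 0.341]
ee_rot: [0.0, 0.991, -0.134, 0.005]
contact_force: [1.0, 0.2, 0.4]
width: 0.085
gripper_force: 0.0
```

{"method": "jog_arm", "body": {"plan": [{"dx": 0, "dy": 30, "dz": 0, "ax": 0, "ay": 0, "az": 0, "grip": 0}, {"dx": 0, "dy": 30, "dz": 0, "ax": 0, "ay": 0, "az": 0, "grip": 0}, {"dx": 0, "dy": 30, "dz": 0, "ax": 0, "ay": 0, "az": 0, "grip": 0}, {"dx": 0, "dy": 30, "dz": 0, "ax": 0, "ay": 0, "az": 0, "grip": 0}, {"dx": 0, "dy": 30, "dz": 0, "ax": 0, "ay": 0, "az": 0, "grip": 0}, {"dx": 0, "dy": 30, "dz": 0, "ax": 0, "ay": 0, "az": 0, "grip": 0}, {"dx": 0, "dy": 30, "dz": 0, "ax": 0, "ay": 0, "az": 0, "grip": 0}, {"dx": 0, "dy": 30, "dz": 0, "ax": 0, "ay": 0, "az": 0, "grip": 0}, {"dx": 0, "dy": 30, "dz": 0, "ax": 0, "ay": 0, "az": 0, "grip": 0}, {"dx": 0, "dy": 30, "dz": 0, "ax": 0, "ay": 0, "az": 0, "grip": 0}, {"dx": 0, "dy": 30, "dz": 0, "ax": 0, "ay": 0, "az": 0, "grip": 0}, {"dx": 0, "dy": 30, "dz": 0, "ax": 0, "ay": 0, "az": 0, "grip": 0}, {"dx": 0, "dy": 30, "dz": 0, "ax": 0, "ay": 0, "az": 0, "grip": 0}, {"dx": 0, "dy": 30, "dz": 0, "ax": 0, "ay": 0, "az": 0, "grip": 0}, {"dx": 0, "dy": 30, "dz": 0, "ax": 0, "ay": 0, "az": 0, "grip": 0}, {"dx": 0, "dy": 0, "dz": 0, "ax": 0, "ay": 0, "az": 0, "grip": 0}, {"dx": 0, "dy": 0, "dz": 0, "ax": 0, "ay": 0, "az": 0, "grip": 0}, {"dx": 0, "dy": 0, "dz": 0, "ax": 0, "ay": 0, "az": 0, "grip": 0}]}}

```text
clock: 29.77
position: [0.3419, -0.4223, 0.3355]
ee_rot: [-0.001, 0.991, -0.134, -0.001]
contact_force: [0.1, -0.1, -0.1]
width: 0.0856
gripper_force: 0.0
```

```bash
python3 - <<'E'
from h import *
d=cap('top');im=d['image']
cv2.imwrite('pics/final.png',cv2.resize(im[125:300,230:490],None,fx=3,fy=3,interpolation=cv2.INTER_CUBIC)[:,:,::-1])
E
```

```text
(no output)
```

View pics/final.png

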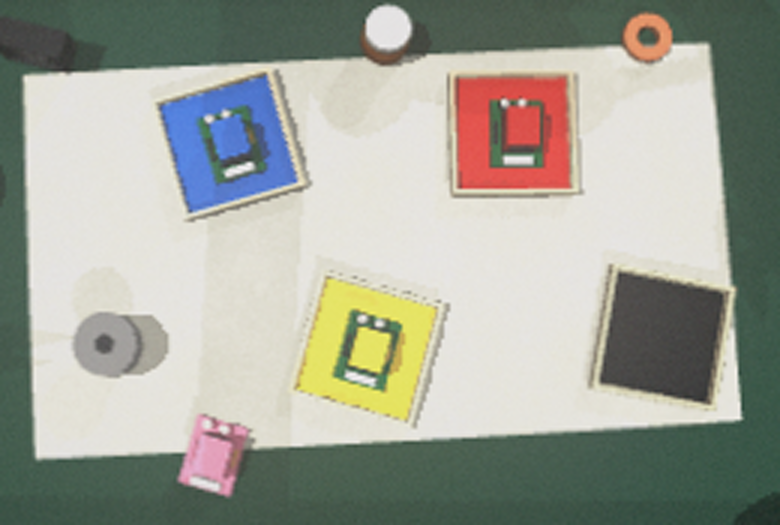

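The final view shows blue at (232,142), red at (515,132) and yellow at (368,350), each centred in its own tray. The spare tray (663,337) is empty, and the reel, jar and fan have not moved.

```bash
python3 -c "
from rig import manip
print(manip.sign_off())"
```

```text
the job is handed in; nothing more can be done
None
```

The job is handed in: each board lies flat near the middle of the tray matching its transformer's colour, the spare tray is empty again, and the reel, jar and fan were not disturbed (about 30 s of the 96 s used).

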